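# Pack the red film and hang the caddy on its hook

### The job

Put the red film cassette into one of the bins of the blue caddy while the caddy stands on the desk. Then lift the caddy by its handle and hang it on the hook of the stand, with the raised kink in the middle of the handle sitting on the hook, so that it hangs freely and comes to rest with the film still inside. Leave the other two film cassettes where they are.

Things in the scene. Friction and masses are not known exactly. Their poses are not given: they have to be found in the camera images.
- film_red_centre (a point): Centre (24 mm above the foot) of the loose film cassette with the red body and black ends: an upright cylinder 25 mm in diameter and 48 mm tall, with a film lip that makes it 28 mm wide along its own y; 25 g. Axes: z up along the cassette. It stands on the desk in a row with the yellow and the green one, whose order changes.
- film_yellow_centre (a point): Centre of the like cassette with a yellow body; it stays where it is.
- film_green_centre (a point): Centre of the like cassette with a green body; it stays where it is.
- caddy: Loose blue open-topped caddy, 130 x 130 mm, walls 40 mm high, 4 mm thick, about 0.2 kg. Origin: centre of its underside; z up. A 4 mm divider of the same height along its y (x = 0) makes two bins, each 59 mm (x) by 122 mm (y). Over the divider, along y, stands a rigid steel wire handle, 6 mm thick, its bar 85 mm above the underside, its middle raised to a kink.
- bin_a (a point): Point on the floor (4 mm above the underside) of the bin on the caddy's -x side, 40 mm from the divider. Axes as the caddy's. The handle stands close to a palm here: hold the cassette near its top, close the fingers along the caddy's y, and let it go 10 to 20 mm above the floor.
- bin_b (a point): The same point in the bin on the caddy's +x side; either bin will do.
- grip_left (a point): Centre of the wooden sleeve on the handle bar on the caddy's +y side, 39 mm from the middle: 30 mm long along the caddy's y, 14 mm thick along x and z, 85 mm above the underside. Pinch it from above, closing along the caddy's x: the middle stays free for the hook. The load is off-centre, so grip firmly (about 60 N) or it sags.
- grip_right (a point): The same sleeve on the caddy's -y side.
- kink (a point): Underside of the wire at the top of the kink, middle of the handle, 97 mm above the caddy's underside: the point that rests on the hook. The top of the kink is 20 mm long (wire centre 100 mm up); seen along x it narrows upward, 36 mm clear at its foot, about 15 mm at its top. Axes as the caddy's.
- hook_stand: Fixed stand: dark wooden foot 175 x 110 x 12 mm, steel post 14 mm in diameter with a brass ball on top, 170 mm high. Origin: on the desk at the post's axis; z up. A round hook 8 mm thick runs from the post along the stand's -x (toward the robot) at y = 0, slopes down a little and turns up at its end; the tip (10 mm brass ball) is 117 mm from the post's axis, its top 164 mm up.
- hook_seat (a point): Top of the hook's wire at its lowest place, 96 mm in front of the post's axis (stand's -x) and 149 mm above the desk, 15 mm below the top of the tip. Hung, the kink's underside lies here and the caddy's underside is 52 mm above the desk. The caddy must come from in front: handle just above tip level (kink 18 to 25 mm above this point, so that walls and film pass below the hook), go along the stand's +x, then down. Axes as the stand's.
- film_red: The same red film cassette; origin at the centre of its foot.
Not all that is in view belongs to the job. Leave any orange look-alike of the film_red alone.

How it is judged:
By the outcome, as a careful person would: the job done as asked, in the order asked, and still so for the second after the job is handed in, with the robot touching nothing.
It also fails if it takes over 58 s, if anything falls off the work surface, if the arm or the gripper's body presses on something with over 40 N, if the wrist force passes 120 N, or if a joint passes its speed limit or range.

### The arm

A 7-joint arm with a two-finger parallel gripper is mounted at the origin on a cart in front of the work surface, level with it; the furniture and walls round the work are solid. World frame = base frame: x ahead of the robot, y to its left, z up, the work surface at z = 0. Lengths are in m, angles in rad, forces in N, time in s.
With the tool pointing down it reaches from about 0.4 to 0.75 m from the base axis. Payload 19.5 kg.
Tool frame: the origin (TCP) lies midway between the tips of the shut fingers; the grasp point (between the pads) lies 19 mm behind it; z points along the fingers, y is the line along which they close (so a half turn about z gives the same grasp; the last joint's range is limited). The gripper opens to 85 mm and grips with 20 to 120 N. Pads are 22 mm wide; open, the fingers measure 114 mm over their backs; the gripper's body (76 mm by 85 mm) begins 54 mm behind the grasp point. The pads swing forward as they close: fully open they stand 13 mm farther back than shut.
Start: joints at [-1.337, 0.707, -0.028, 1.485, 0.022, 0.951, -0.075], TCP at [0.157, 0.553, 0.231] pointing down, gripper open.
Joint ranges: [-2.71, 2.71], [-0.32, 2.16], [-1.57, 1.52], [0, 2.45], [-1.46, 4.6], [0, 2.02], [-2.83, 2.83]. Speed limits (rad/s): [1.89, 1.89, 2.57, 2.57, 3.01, 3.01, 3.01].

### API

Orientations are given as a unit quaternion [x, y, z, w].
In Python, from bench import observe, imaging, job gives the robot as it stands.
- The arm moves only by the tool drive_tool, never from a script. Its argument "motion" is a list of rows, each an object with "twist": the turn, a rotation vector about the tool's x, y, z scaled (see below), a list of three; "linear": the shift along the tool's x, y, z scaled (see below), a list of three; "gripper": the opening, from -1 (shut) to 1 (fully open), so that 0 is half open. A call has 1 to 12 rows; each row is the pose to reach, as a shift and turn from the pose commanded when the call began, along the tool's axes at that moment; what a row does not reach only later rows make up. The controller multiplies each number of a shift by 0.1 m and each number of a turn by pi/4 rad. A row lasts 1/8 s, in which the tool goes at most 62.5 mm and 10.7 degrees, less where a joint would pass 70% of its speed; a pose out of reach is approached as far as the arm can. A call with a number of a shift or a turn outside -1 to 1 is refused whole. A call with a gripper value outside its range is refused whole. The fingers move at their own pace and stop on an object; "force" is the grip in N (left out, the last holds). Time passes only in rows, so rows that repeat a pose let the fingers close. It gives the time, the measured TCP pose, the force, the opening and the grip force at its end, in the units of the state.
- observe(): the state, without advancing time (a new reading comes with each control period).
- imaging.grab_frame(name): name is "scene" or "top" or "wrist"; returns a dict with "pixels" (400x640x3 uint8, red, green, blue), "z_map" (400x640 float32, m along the optical axis (not along the pixel's ray), 0 where there is no reading), "intrinsics" (3x3 intrinsics, pixels), "xyz" and "rotation" of the camera in the world. Camera axes: x right, y down, z forward; pixel columns grow to the right and rows downward; lengths in m; the calibration is good to about 2 mm. The wrist camera is an equidistant fisheye: a pixel r from the principal point sees the ray r / f radians off the axis. A picture is of the moment at which its call begins.
- job.finish_job(): hands the job in; it is judged then, once.
Trained networks look in a picture, given as the dict that the camera call returned (one of the last four; its "shot" number tells which), for a name from the list of things; names that differ only in an ending like _2 or _b are one class to them, and where a whole thing is asked for, a point or a joint stands for the part that bears it (a point fixed in the world has none). Each returns a list of dicts, best first, with "conf" (0 to 1); they miss things now and then, are a little off and sometimes report something else, mostly with a low value. They report only what shows in the picture. A call takes as long as a camera call. They do not tell look-alikes from the thing itself.
- imaging.outline_of(picture, query): "region" (400x640 bool, what is visible of it).
- imaging.tip_of(picture, query): "centre" ([x, y, z] in m, in world coordinates, good to about 4 mm: a listed point, or the origin of a listed thing).
The state is a dict: "clock": time; "joints": joint angles; "dq": joint speeds; "joint_efforts": joint torques, N m; "position": TCP position; "orientation": TCP orientation; "wrist_force": force on the tool from outside, world axes, zero at the start; "ft_torque": the same for the moment, N m; "gripper_width": opening from 0.0 (shut) to 1.0 (fully open); "gripper_force": force on a finger pad.
Only numpy, scipy, OpenCV 4.12 (cv2) and the standard library are available. Lean on these libraries where they do the work, as an engineer would, in place of code of your own. Each camera call takes 0.05 s, during which the arm holds its last target. There are 200 camera calls.

## Working session

There is one attempt and no reset: what is moved stays moved. The work goes in short steps, Python scripts to look and compute and a tool call to move; the robot and the scene stay as the last step left them, time stands still between calls to the robot, and variables do not carry over. Pictures are saved under pics/ and viewed, at most 12 in all, crops included, and the job is handed in when it is done.

Besides the shell and the picture viewer there is one more tool, called after "Emit:" in YAML: its name, and indented under it one key for each argument. drive_tool: Moves the arm, as the interface text tells. Its arguments: {"type":"object","properties":{"motion":{"type":"array","items":{"type":"object","properties":{"twist":{"type":"array","items":{"type":"number","minimum":-1,"maximum":1}},"linear":{"type":"array","items":{"type":"number","minimum":-1,"maximum":1}},"gripper":{"type":"number"}}}},"force":{"type":"number"}},"required":["motion"]}

```bash
mkdir -p pics; cat > h.py <<'E'
import numpy as np, cv2
from bench import observe, imaging, job
from scipy.spatial.transform import Rotation as R
def save(p,n,box=None,s=1):
    im=p["pixels"][:,:,::-1]
    if box: im=im[box[1]:box[3],box[0]:box[2]]
    cv2.imwrite("pics/"+n,cv2.resize(im,None,fx=s,fy=s,interpolation=cv2.INTER_CUBIC))
def cloud(p):
    K=np.array(p["intrinsics"]);z=p["z_map"];v,u=np.mgrid[0:400,0:640]
    c=np.stack([(u-K[0,2])/K[0,0]*z,(v-K[1,2])/K[1,1]*z,z],-1)
    r=np.array(p["rotation"]); r=r if r.shape==(3,3) else R.from_quat(r).as_matrix()
    w=c@r.T+np.array(p["xyz"]); w[z==0]=np.nan; return w
def pix(p,X):
    K=np.array(p["intrinsics"]);r=np.array(p["rotation"]); r=r if r.shape==(3,3) else R.from_quat(r).as_matrix()
    c=(np.array(X)-p["xyz"])@r; return (K@(c/c[2]))[:2].round()
E
cat > a.py <<'E'
from h import *
s=observe();print(s)
for n in ["scene","top"]:
    p=imaging.grab_frame(n);save(p,n+"1.png");print(n,p["xyz"])
    for q in ["film_red_centre","film_yellow_centre","film_green_centre","caddy","grip_left","grip_right","kink","bin_a","bin_b","hook_stand","hook_seat"]:
        for d in imaging.tip_of(p,q)[:3]: print(q,round(d["conf"],2),np.round(d["centre"],3),pix(p,d["centre"]))
    np.save(n+"_c.npy",cloud(p))
E
python3 a.py
```

```text
{'clock': 0.0, 'joints': array([-1.33669943,  0.70708975, -0.02761312,  1.48498249,  0.02200925,
        0.95088768, -0.07548088]), 'dq': array([-0.00086787, -0.00102789,  0.00089235,  0.00010509, -0.00031819,
       -0.00065463,  0.00048348]), 'joint_efforts': array([ 2.50653802e-04, -8.83200932e+01,  1.23447709e+00, -2.36177015e+01,
        1.68186065e-02,  6.30092065e-03,  1.06658149e-07]), 'position': array([0.15651601, 0.55302514, 0.23083899]), 'orientation': array([ 1.37451219e-01,  9.90508394e-01, -5.29748862e-04, -5.15973424e-05]), 'wrist_force': array([ 0.35138143, -0.0013245 ,  0.2655596 ]), 'ft_torque': array([-0.00042552, -0.00513679,  0.02131872]), 'gripper_force': 0.0, 'gripper_width': 0.9978104551637438}
scene [0.21482886 0.549407   0.71839759]
film_red_centre 0.77 [ 0.535 -0.017  0.028] [312. 241.]
film_red_centre 0.7 [ 0.469 -0.189  0.001] [378. 210.]
film_red_centre 0.59 [ 0.453 -0.003  0.025] [347. 263.]
film_yellow_centre 0.82 [0.456 0.168 0.026] [298. 332.]
film_yellow_centre 0.32 [0.453 0.001 0.003] [345. 272.]
film_green_centre 0.6 [0.439 0.091 0.026] [329. 302
[... 893 characters left out ...]
  -0.019  0.025] [316. 207.]
film_yellow_centre 0.56 [0.453 0.169 0.026] [236. 239.]
film_green_centre 0.69 [0.439 0.09  0.026] [269. 245.]
caddy 0.62 [ 0.507 -0.185 -0.001] [384. 218.]
grip_left 0.93 [ 0.513 -0.146  0.083] [371. 210.]
grip_right 0.82 [ 0.514 -0.227  0.083] [407. 210.]
kink 0.91 [ 0.509 -0.183  0.099] [389. 211.]
bin_a 0.79 [ 0.468 -0.183  0.002] [384. 234.]
bin_a 0.7 [ 0.551 -0.183  0.005] [383. 200.]
bin_a 0.68 [ 0.51  -0.184  0.096] [389. 211.]
bin_b 0.79 [ 0.468 -0.183  0.002] [384. 234.]
bin_b 0.7 [ 0.551 -0.183  0.005] [383. 200.]
bin_b 0.68 [ 0.51  -0.184  0.096] [389. 211.]
hook_stand 0.93 [0.684 0.128 0.   ] [258. 148.]
hook_seat 0.88 [0.582 0.126 0.144] [247. 174.]
```

```bash
python3 - <<'E'
import cv2,numpy as np
a=cv2.imread("pics/scene1.png");b=cv2.imread("pics/top1.png")
cv2.imwrite("pics/crop.png",np.vstack([cv2.resize(b[120:290,200:440],(720,510)),]))
E
```

```text
(no output)
```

View pics/scene1.png

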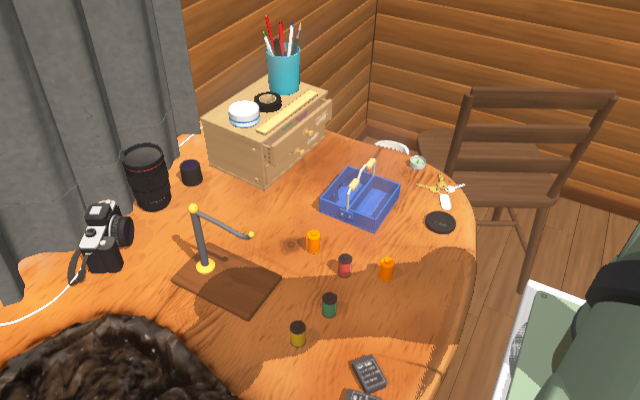

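View pics/crop.png

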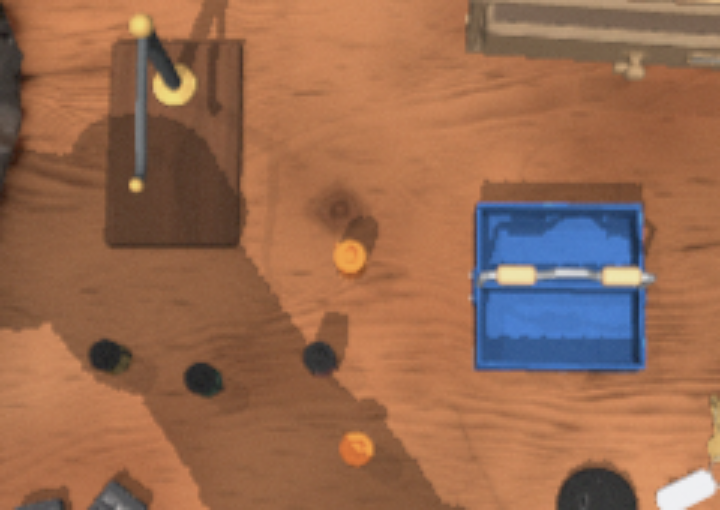

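```bash
python3 - <<'E'
from h import *
a=cv2.imread("pics/scene1.png");b=cv2.imread("pics/top1.png")
cv2.imwrite("pics/crop2.png",np.hstack([cv2.resize(a[215:355,270:410],(400,400),interpolation=2),cv2.resize(b,(640,400))[:, :400] ]))
for n in ["scene","top"]:
    c=np.load(n+"_c.npy").reshape(-1,3);c=c[~np.isnan(c[:,0])]
    def box(x0,x1,y0,y1,z0,z1): return c[(c[:,0]>x0)&(c[:,0]<x1)&(c[:,1]>y0)&(c[:,1]<y1)&(c[:,2]>z0)&(c[:,2]<z1)]
    q=box(.4,.62,-.29,-.08,.034,.044); 
    if len(q)>5: print(n,"rim",len(q),cv2.minAreaRect(q[:,:2].astype(np.float32)),q[:,:2].min(0),q[:,:2].max(0))
    q=box(.43,.6,-.26,-.11,.07,.12);print("handle",len(q),cv2.minAreaRect(q[:,:2].astype(np.float32)),q.min(0),q.max(0))
    q=box(.53,.665,.08,.18,.12,.2);print("hook",len(q),np.polyfit(q[:,0],q[:,1],1),q.min(0),q.max(0),np.median(q[q[:,0]<.575],0))
    q=box(.66,.71,.09,.18,.05,.2);print("post",q.mean(0),q[:,2].max(), q[q[:,2]>.16].mean(0))
    q=box(.5,.8,.05,.2,.008,.016);print("foot",cv2.minAreaRect(q[:,:2].astype(np.float32)))
    q=box(.43,.48,-.03,.03,.043,.055);print("redtop",len(q),q.mean(0),(q.min(0)+q.max(0))/2)
    q=box(.42,.48,.06,.12,.043,.055);print("greentop",len(q),(q.min(0)+q.max(0))/2)
    # obstacles: max height grid
    print("obst max z, rows x .2-.8, cols y -.35..0.65")
    for x in np.arange(.2,.8,.1): print(round(x,1),[round(float(box(x,x+.1,y,y+.1,-1,1)[:,2].max()),2) if len(box(x,x+.1,y,y+.1,-1,1)) else None for y in np.arange(-.35,.65,.1)])
E
```

```text
scene rim 656 ((0.512245774269104, -0.184275820851326), (0.13104388117790222, 0.13613666594028473), 0.07805599272251129) [ 0.4467048  -0.25243017] [ 0.57776309 -0.11620257]
handle 255 ((0.5120899677276611, -0.18169298768043518), (0.12552905082702637, 0.01362902857363224), 89.3443603515625) [ 0.50478374 -0.24445677  0.07041461] [ 0.51882549 -0.11890166  0.105727  ]
hook 300 [-0.00433327  0.13011655] [0.55984506 0.12173089 0.14288275] [0.6649156  0.13119452 0.16677347] [0.56541758 0.1280506  0.15945802]
post [0.67741905 0.12925837 0.12000035] 0.1714042807573639 [0.6788218  0.12859458 0.16637076]
foot ((0.6343711614608765, 0.12650331854820251), (0.17626771330833435, 0.11114145815372467), 0.15959973633289337)
redtop 87 [0.45417227 0.0035749  0.04519931] [0.45384624 0.00269416 0.04668588]
greentop 106 [0.43759038 0.09456329 0.04701489]
obst max z, rows x .2-.8, cols y -.35..0.65
0.2 [0.0, 0.0, 0.0, 0.0, 0.0, 0.02, None, None, None, None]
0.3 [0.01, 0.01, 0.0, 0.05, 0.02, 0.02, 0.0, None, None, None]
0.4 [0.04, 0.04, 0.04, 0.05, 0.05, 0.05, 0.01, None, None, None]
0.5 [0.07, 0.11, 0.09, 0.
[... 866 characters left out ...]
702779471874237), (0.17507381737232208, 0.1099659875035286), 0.3393845856189728)
redtop 60 [0.45136346 0.00282768 0.04541321] [0.45113417 0.00370565 0.04711791]
greentop 72 [0.43438022 0.09542707 0.04728557]
obst max z, rows x .2-.8, cols y -.35..0.65
0.2 [0.0, 0.01, 0.0, 0.01, 0.01, 0.02, 0.01, 0.02, 0.02, 0.01]
0.3 [0.01, 0.02, 0.01, 0.05, 0.02, 0.02, 0.01, 0.02, 0.01, 0.02]
0.4 [0.01, 0.05, 0.04, 0.05, 0.05, 0.05, 0.03, 0.03, 0.02, 0.01]
0.5 [0.04, 0.1, 0.09, 0.05, 0.17, 0.02, 0.02, 0.02, 0.01, 0.01]
0.6 [0.15, 0.14, 0.13, 0.01, 0.17, 0.02, 0.01, 0.01, 0.01, 0.01]
0.7 [0.3, 0.18, 0.18, 0.01, 0.02, 0.02, 0.01, 0.01, 0.01, 0.01]
0.8 [0.3, 0.18, 0.17, 0.13, 0.19, 0.1, 0.22, 0.13, 0.04, 0.04]
```

View pics/crop2.png

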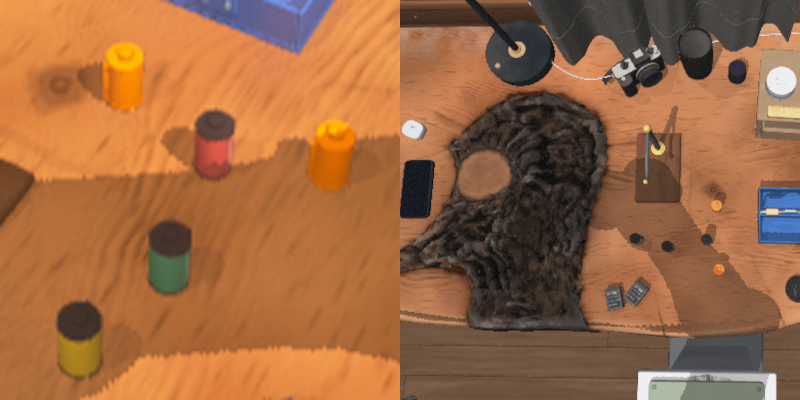

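Candidates in the scene view are the red cassette with black ends (345,265) and two all-orange look-alikes at (314,241) and (387,269). In the close crop, only the first has a red body and black ends, so I choose it, at about (0.453, 0.003). The caddy is at about (0.5105, -0.1835) with yaw near 0, and the hook is at y≈0.127 with its seat at x≈0.585.

Emit:
drive_tool:
  motion:
    - {"linear": [-0.35,-0.37,0],"twist": [0,0,-0.18],"gripper": 1}
    - {"linear": [-0.7,-0.75,0],"twist": [0,0,-0.351],"gripper": 1}
    - {"linear": [-0.7,-0.75,0],"twist": [0,0,-0.351],"gripper": 1}

```text
clock: 1.58
position: [0.2056, 0.4595, 0.2318]
orientation: [0.001, 1.0, -0.0, 0.0]
wrist_force: [-0.2, 1.1, 0.3]
gripper_width: 0.997
gripper_force: 0.0
```

Emit:
drive_tool:
  motion:
    - {"linear": [-0.25,-0.5,0],"gripper": 1}
    - {"linear": [-0.5,-1,0],"gripper": 1}
    - {"linear": [-0.5,-1,0],"gripper": 1}

```text
schema error: expected keys twist, linear, gripper
```

Emit:
drive_tool:
  motion:
    - {"linear": [-0.3,-0.5,0],"gripper": 1}
    - {"linear": [-0.6,-1,0],"gripper": 1}
    - {"linear": [-0.6,-1,0],"gripper": 1}

```text
schema error: expected keys twist, linear, gripper
```

Emit:
drive_tool:
  motion:
    - {"linear": [-0.3,-0.5,0],"gripper": 1}
    - {"linear": [-0.6,-1,0],"gripper": 1}
    - {"linear": [-0.6,-1,0],"gripper": 1}

```text
schema error: expected keys twist, linear, gripper
```

Emit:
drive_tool:
  motion:
    - {"linear": [-0.25,-0.5,0],"twist": [0,0,0],"gripper": 1}
    - {"linear": [-0.5,-1,0],"twist": [0,0,0],"gripper": 1}
    - {"linear": [-0.5,-1,0],"twist": [0,0,0],"gripper": 1}

```text
clock: 1.95
position: [0.2551, 0.3597, 0.2316]
orientation: [0.003, 1.0, -0.0, 0.0]
wrist_force: [0.4, 1.9, 0.5]
gripper_width: 0.999
gripper_force: 0.0
```

Emit:
drive_tool:
  motion:
    - {"linear": [-0.25,-0.5,0],"twist": [0,0,0],"gripper": 1}
    - {"linear": [-0.5,-1,0],"twist": [0,0,0],"gripper": 1}
    - {"linear": [-0.5,-1,0],"twist": [0,0,0],"gripper": 1}

```text
clock: 2.33
position: [0.305, 0.26, 0.2314]
orientation: [0.003, 1.0, -0.0, 0.0]
wrist_force: [-0.2, 0.9, 0.3]
gripper_width: 1.002
gripper_force: 0.0
```

Emit:
drive_tool:
  motion:
    - {"linear": [-0.25,-0.5,0],"twist": [0,0,0],"gripper": 1}
    - {"linear": [-0.5,-1,0],"twist": [0,0,0],"gripper": 1}
    - {"linear": [-0.5,-1,0],"twist": [0,0,0],"gripper": 1}

```text
clock: 2.7
position: [0.3549, 0.1601, 0.2313]
orientation: [0.003, 1.0, -0.0, 0.0]
wrist_force: [-0.9, 0.2, -0.3]
gripper_width: 1.003
gripper_force: 0.0
```

Emit:
drive_tool:
  motion:
    - {"linear": [-0.25,-0.5,0],"twist": [0,0,0],"gripper": 1}
    - {"linear": [-0.5,-1,0],"twist": [0,0,0],"gripper": 1}
    - {"linear": [-0.5,-1,0],"twist": [0,0,0],"gripper": 1}

```text
clock: 3.08
position: [0.4048, 0.0604, 0.2311]
orientation: [0.002, 1.0, -0.0, 0.0]
wrist_force: [-0.4, 1.6, 0.5]
gripper_width: 0.999
gripper_force: 0.0
```

Emit:
drive_tool:
  motion:
    - {"linear": [-0.475,-0.57,0],"twist": [0,0,0],"gripper": 0.6}
    - {"linear": [-0.475,-0.57,0],"twist": [0,0,0],"gripper": 0.6}
    - {"linear": [-0.475,-0.57,0.5],"twist": [0,0,0],"gripper": 0.6}
    - {"linear": [-0.475,-0.57,1],"twist": [0,0,0],"gripper": 0.6}
    - {"linear": [-0.475,-0.57,1],"twist": [0,0,0],"gripper": 0.6}

```text
clock: 3.7
position: [0.4498, 0.007, 0.1296]
orientation: [-0.001, 1.0, 0.0, -0.002]
wrist_force: [-0.2, -0.4, 1.1]
gripper_width: 0.799
gripper_force: 0.0
```

```bash
python3 - <<'E'
from h import *
s=observe();print(s["position"],s["joints"],s["gripper_width"])
for n in ["wrist","top","scene"]:
    p=imaging.grab_frame(n)
    if n=="wrist": save(p,"w1.png")
    for q in ["film_red_centre","bin_a","kink","grip_left"]:
        for d in imaging.tip_of(p,q)[:3]: print(n,q,round(d["conf"],2),np.round(d["centre"],4))
E
```

```text
[0.44978092 0.0070342  0.12955204] [ 1.28339952e-03  7.12969759e-01 -1.52163608e-01  2.03870174e+00
  2.48326468e-01  4.11833789e-01  1.23039170e+00] 0.7993117622194361
wrist film_red_centre 0.62 [ 0.3849 -0.0225  0.0231]
wrist film_red_centre 0.61 [0.4495 0.0012 0.0293]
wrist film_red_centre 0.55 [ 0.5316 -0.0179  0.0245]
wrist bin_a 0.62 [ 0.5503 -0.1862  0.0068]
wrist bin_a 0.55 [ 4.726e-01 -1.843e-01  1.000e-04]
wrist kink 0.65 [ 0.5103 -0.1936  0.0969]
wrist grip_left 0.68 [ 0.5114 -0.1448  0.0854]
top film_red_centre 0.55 [ 0.5083 -0.1856 -0.0032]
top bin_a 0.74 [ 0.4702 -0.1866  0.007 ]
top bin_a 0.57 [ 0.5508 -0.1836  0.0049]
top kink 0.75 [ 0.5073 -0.1864  0.0942]
top grip_left 0.71 [ 0.5117 -0.1467  0.0828]
scene film_red_centre 0.86 [ 0.3879 -0.0244  0.024 ]
scene film_red_centre 0.86 [ 0.5344 -0.0201  0.0271]
scene film_red_centre 0.85 [ 0.454  -0.0032  0.027 ]
scene bin_a 0.92 [ 0.4729 -0.1868  0.001 ]
scene bin_a 0.81 [ 0.5499 -0.1874  0.0073]
scene kink 0.6 [ 0.5113 -0.1873  0.0976]
```

View pics/w1.png

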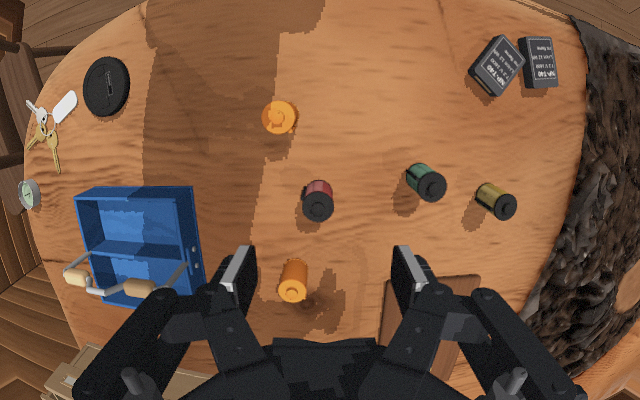

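The wrist view shows the red cassette at (318,200) between the fingers (240,270) and (410,270). The orange ones are at (279,118) and (292,283), clear of the fingers.

Emit:
drive_tool:
  motion:
    - {"linear": [0,-0.02,0.4],"twist": [0,0,0],"gripper": 0.6}
    - {"linear": [0,-0.02,0.8],"twist": [0,0,0],"gripper": 0.6}
    - {"linear": [0,-0.02,0.8],"twist": [0,0,0],"gripper": 0.6}
    - {"linear": [0,-0.02,0.8],"twist": [0,0,0],"gripper": 0.6}

```text
clock: 4.95
position: [0.4512, 0.003, 0.0524]
orientation: [0.0, 1.0, -0.0, 0.0]
wrist_force: [0.1, -0.5, 0.9]
gripper_width: 0.798
gripper_force: 0.0
```

Emit:
drive_tool:
  motion:
    - {"linear": [-0.01,-0.01,0.33],"twist": [0,0,0],"gripper": 0.6}
    - {"linear": [-0.01,-0.01,0.33],"twist": [0,0,0],"gripper": 0.6}
    - {"linear": [-0.01,-0.01,0.33],"twist": [0,0,0],"gripper": 0.2}
    - {"linear": [-0.01,-0.01,0.33],"twist": [0,0,0],"gripper": -0.2}
    - {"linear": [-0.01,-0.01,0.33],"twist": [0,0,0],"gripper": -0.8}
    - {"linear": [-0.01,-0.01,0.33],"twist": [0,0,0],"gripper": -1}
    - {"linear": [-0.01,-0.01,0.33],"twist": [0,0,0],"gripper": -1}
    - {"linear": [-0.01,-0.01,0.33],"twist": [0,0,0],"gripper": -1}
  force: 30

```text
clock: 5.95
position: [0.4523, 0.002, 0.0192]
orientation: [0.0, 1.0, -0.0, 0.001]
wrist_force: [0.2, 0.6, 14.1]
gripper_width: 0.28
gripper_force: 28.8
```

Emit:
drive_tool:
  motion:
    - {"linear": [0,0,-0.2],"twist": [0,0,0],"gripper": -1}
    - {"linear": [0,0,-0.6],"twist": [0,0,0],"gripper": -1}
    - {"linear": [0,0,-1],"twist": [0,0,0],"gripper": -1}
    - {"linear": [-0.09,-0.4,-1],"twist": [0,0,0],"gripper": -1}
    - {"linear": [-0.18,-0.8,-1],"twist": [0,0,0],"gripper": -1}
    - {"linear": [-0.18,-0.95,-1],"twist": [0,0,0],"gripper": -1}
    - {"linear": [-0.18,-0.95,-1],"twist": [0,0,0],"gripper": -1}

```text
clock: 6.82
position: [0.4696, -0.0934, 0.1185]
orientation: [0.001, 1.0, -0.0, -0.0]
wrist_force: [0.4, 1.6, -1.1]
gripper_width: 0.274
gripper_force: 29.8
```

Emit:
drive_tool:
  motion:
    - {"linear": [0,-0.4,0],"twist": [0,0,0],"gripper": -1}
    - {"linear": [0,-0.8,0],"twist": [0,0,0],"gripper": -1}
    - {"linear": [0,-0.91,0],"twist": [0,0,0],"gripper": -1}
    - {"linear": [0,-0.91,0],"twist": [0,0,0],"gripper": -1}
    - {"linear": [0,-0.91,0],"twist": [0,0,0],"gripper": -1}

```text
clock: 7.45
position: [0.4702, -0.1822, 0.1184]
orientation: [-0.001, 1.0, 0.0, 0.0]
wrist_force: [-0.8, 0.1, -0.2]
gripper_width: 0.276
gripper_force: 29.8
```

```bash
python3 - <<'E'
from h import *
s=observe();print(s["position"],s["joints"],s["gripper_width"])
for n in ["wrist","scene"]:
    p=imaging.grab_frame(n)
    if n=="wrist": save(p,"w2.png")
    for q in ["film_red_centre","film_red","bin_a","kink","caddy"]:
        for d in imaging.tip_of(p,q)[:3]: print(n,q,round(d["conf"],2),np.round(d["centre"],4))
E
```

```text
[ 0.47020996 -0.18222189  0.11842963] [ 0.44184984  0.78585737 -0.2454504   1.86552213  0.3446788   0.5316074
  1.53928164] 0.2764081305086659
wrist film_red_centre 0.97 [ 0.4697 -0.1793  0.1293]
wrist film_red_centre 0.82 [ 0.5298 -0.0184  0.0269]
wrist film_red_centre 0.77 [ 0.3833 -0.022   0.0248]
wrist film_red 0.69 [ 0.4719 -0.1797  0.1039]
wrist film_red 0.62 [ 0.5329 -0.0202 -0.0027]
wrist film_red 0.55 [ 0.3803 -0.0294 -0.0004]
wrist bin_a 0.62 [ 0.4734 -0.1848  0.0011]
wrist kink 0.93 [ 0.5124 -0.192   0.0963]
wrist caddy 0.85 [ 0.509  -0.1872 -0.0043]
scene film_red_centre 0.68 [ 0.5351 -0.0203  0.0258]
scene film_red_centre 0.6 [ 0.3857 -0.0256  0.0247]
scene film_red_centre 0.48 [ 0.4707 -0.1849  0.1263]
scene film_red 0.84 [ 0.5357 -0.0207  0.0014]
scene film_red 0.71 [ 3.864e-01 -2.540e-02 -3.000e-04]
scene film_red 0.65 [ 0.4702 -0.1884  0.102 ]
scene bin_a 0.62 [ 0.4702 -0.1854 -0.0031]
scene bin_a 0.57 [ 0.5487 -0.1872  0.0035]
scene bin_a 0.25 [0.4554 0.1664 0.0256]
scene kink 0.71 [ 0.5098 -0.1899  0.0981]
scene caddy 0.73 [ 0.5144 -0.1893 -0.0012]
scene caddy 0.58 [ 0.4712 -0.1846  0.1002]
```

View pics/w2.png

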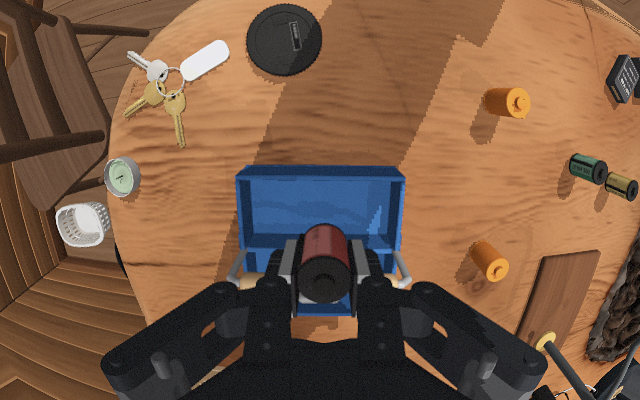

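Emit:
drive_tool:
  motion:
    - {"linear": [0,-0.02,0.3],"twist": [0,0,0],"gripper": -1}
    - {"linear": [0,-0.02,0.6],"twist": [0,0,0],"gripper": -1}
    - {"linear": [0,-0.02,0.75],"twist": [0,0,0],"gripper": -1}
    - {"linear": [0,-0.02,0.81],"twist": [0,0,0],"gripper": -1}
    - {"linear": [0,-0.02,0.81],"twist": [0,0,0],"gripper": -1}
    - {"linear": [0,-0.02,0.81],"twist": [0,0,0],"gripper": -1}

```text
clock: 8.8
position: [0.4702, -0.1862, 0.0381]
orientation: [0.0, 1.0, -0.0, 0.0]
wrist_force: [0.2, 0.1, -0.5]
gripper_width: 0.279
gripper_force: 29.8
```

Emit:
drive_tool:
  motion:
    - {"linear": [0,0,0],"twist": [0,0,0],"gripper": -0.2}
    - {"linear": [0,0,0],"twist": [0,0,0],"gripper": 0}
    - {"linear": [0,0,0],"twist": [0,0,0],"gripper": 0}
    - {"linear": [0,0,0],"twist": [0,0,0],"gripper": 0}
    - {"linear": [0,0,-0.1],"twist": [0,0,0],"gripper": 0}
    - {"linear": [0,0,-0.3],"twist": [0,0,0],"gripper": 0}
    - {"linear": [0,0,-0.7],"twist": [0,0,0],"gripper": 0}
    - {"linear": [0,0,-1],"twist": [0,0,0],"gripper": 0}
    - {"linear": [0,0,-1],"twist": [0,0,0],"gripper": 0}

```text
clock: 9.93
position: [0.4706, -0.1864, 0.1396]
orientation: [0.0, 1.0, -0.001, 0.002]
wrist_force: [0.8, 0.1, -0.0]
gripper_width: 0.502
gripper_force: 0.0
```

```bash
python3 - <<'E'
from h import *
s=observe();print(s["position"],s["gripper_width"],s["clock"])
for n in ["wrist","scene"]:
    p=imaging.grab_frame(n)
    if n=="wrist": save(p,"w3.png")
    for q in ["film_red_centre","kink","caddy","grip_left","grip_right"]:
        for d in imaging.tip_of(p,q)[:3]: print(n,q,round(d["conf"],2),np.round(d["centre"],4))
E
```

```text
[ 0.47061205 -0.18641637  0.13961758] 0.5021295532822985 9.925
wrist film_red_centre 0.85 [ 0.532  -0.0166  0.0232]
wrist film_red_centre 0.84 [ 0.3839 -0.0243  0.0242]
wrist film_red_centre 0.64 [ 0.466  -0.1794  0.0327]
wrist kink 0.58 [ 0.5104 -0.1936  0.0945]
wrist caddy 0.93 [ 0.5134 -0.1897 -0.0016]
wrist caddy 0.42 [ 0.4744 -0.1853  0.0009]
wrist grip_left 0.84 [ 0.5123 -0.145   0.0859]
wrist grip_left 0.59 [ 0.511  -0.1862 -0.004 ]
wrist grip_right 0.86 [ 0.5109 -0.2275  0.0859]
scene film_red_centre 0.55 [ 0.472  -0.1874  0.0298]
scene film_red_centre 0.52 [ 0.3883 -0.0279  0.0238]
scene film_red_centre 0.51 [ 0.5346 -0.0195  0.0269]
scene kink 0.77 [ 0.5101 -0.1906  0.0962]
scene kink 0.64 [ 4.702e-01 -1.885e-01 -4.000e-04]
scene caddy 0.9 [ 0.5143 -0.1869 -0.0007]
scene grip_left 0.85 [ 0.5184 -0.1456  0.0849]
scene grip_right 0.92 [ 0.5127 -0.2245  0.0823]
scene grip_right 0.33 [ 0.5485 -0.1895  0.0049]
```

View pics/w3.png

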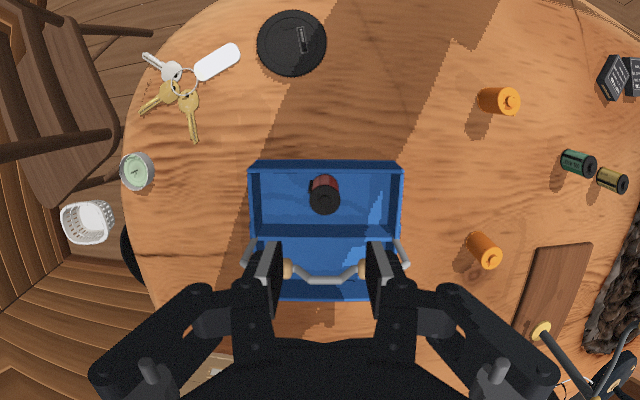

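Emit:
drive_tool:
  motion:
    - {"linear": [0,0,-0.4],"twist": [0,0,0.2],"gripper": 0}
    - {"linear": [0,0,-0.8],"twist": [0,0,0.43],"gripper": 0}
    - {"linear": [0,0,-0.8],"twist": [0,0,0.66],"gripper": 0}
    - {"linear": [0,0,-0.8],"twist": [0,0,0.89],"gripper": 0}
    - {"linear": [0,0,-0.8],"twist": [0,0,1],"gripper": 0}

```text
clock: 11.15
position: [0.4699, -0.1859, 0.2174]
orientation: [0.385, 0.923, -0.0, 0.0]
wrist_force: [0.0, 0.1, 0.4]
gripper_width: 0.504
gripper_force: 0.0
```

Emit:
drive_tool:
  motion:
    - {"linear": [0,0,0],"twist": [0,0,0.23],"gripper": 0}
    - {"linear": [0,0,0],"twist": [0,0,0.46],"gripper": 0}
    - {"linear": [0,0,0],"twist": [0,0,0.69],"gripper": 0}
    - {"linear": [0,0,0],"twist": [0,0,0.92],"gripper": 0}
    - {"linear": [0,0,0],"twist": [0,0,1],"gripper": 0}
    - {"linear": [0,0,0],"twist": [0,0,1],"gripper": 0}
    - {"linear": [0,0,0],"twist": [0,0,1],"gripper": 0}

```text
clock: 12.02
position: [0.4699, -0.186, 0.2173]
orientation: [0.707, 0.708, -0.0, -0.0]
wrist_force: [-0.5, -0.5, -0.8]
gripper_width: 0.498
gripper_force: 0.0
```

Emit:
drive_tool:
  motion:
    - {"linear": [0.2,0.2,0],"twist": [0,0,0],"gripper": 0}
    - {"linear": [0.405,0.411,0],"twist": [0,0,0],"gripper": 0}
    - {"linear": [0.405,0.411,0.4],"twist": [0,0,0],"gripper": 0}
    - {"linear": [0.405,0.411,0.8],"twist": [0,0,0],"gripper": 0}
    - {"linear": [0.405,0.411,1],"twist": [0,0,0],"gripper": 0}
    - {"linear": [0.405,0.411,1],"twist": [0,0,0],"gripper": 0}
    - {"linear": [0.405,0.411,1],"twist": [0,0,0],"gripper": 0}

```text
clock: 12.9
position: [0.5114, -0.1457, 0.1182]
orientation: [0.707, 0.707, 0.0, 0.0]
wrist_force: [-0.7, 0.3, 0.2]
gripper_width: 0.5
gripper_force: 0.0
```

```bash
python3 - <<'E'
from h import *
s=observe();print(s["position"],s["joints"],s["clock"])
for n in ["wrist","scene"]:
    p=imaging.grab_frame(n)
    if n=="wrist": save(p,"w4.png")
    for q in ["film_red_centre","kink","caddy","grip_left","hook_seat"]:
        for d in imaging.tip_of(p,q)[:3]: print(n,q,round(d["conf"],2),np.round(d["centre"],4))
E
```

```text
[ 0.51136046 -0.14573584  0.11821978] [ 0.14734718  0.81429567  0.13170958  1.7764932  -0.18026371  0.56139356
  0.39119384] 12.9
wrist film_red_centre 0.85 [ 0.5337 -0.0144  0.0261]
wrist film_red_centre 0.59 [ 0.4671 -0.1849  0.0308]
wrist kink 0.63 [ 0.5117 -0.1936  0.0994]
wrist caddy 0.8 [ 0.5104 -0.1893 -0.0047]
wrist grip_left 0.66 [ 0.511  -0.1445  0.0841]
wrist grip_left 0.28 [ 0.5147 -0.2292  0.0878]
scene film_red_centre 0.74 [ 0.386  -0.0238  0.0259]
scene film_red_centre 0.68 [ 0.5348 -0.0199  0.0237]
scene film_red_centre 0.64 [ 0.4684 -0.1911  0.03  ]
scene kink 0.61 [ 0.5143 -0.1883  0.0991]
scene caddy 0.89 [ 0.5135 -0.1861 -0.0006]
scene caddy 0.4 [ 0.4716 -0.1878  0.0295]
scene grip_left 0.63 [ 0.5161 -0.145   0.0869]
scene hook_seat 0.83 [0.5848 0.1254 0.1487]
```

View pics/w4.png

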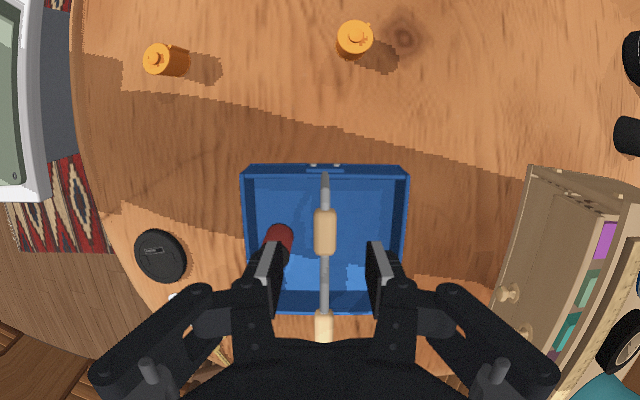

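The wrist view shows the left sleeve at (325,230), centred between the fingers, with the film in its bin at (278,240). I descend and pinch.

Emit:
drive_tool:
  motion:
    - {"linear": [0,0,0.25],"twist": [0,0,0],"gripper": 0}
    - {"linear": [0,0,0.5],"twist": [0,0,0],"gripper": 0}
    - {"linear": [0,0,0.52],"twist": [0,0,0],"gripper": 0}
    - {"linear": [0,0,0.52],"twist": [0,0,0],"gripper": -0.4}
    - {"linear": [0,0,0.52],"twist": [0,0,0],"gripper": -0.6}
    - {"linear": [0,0,0.52],"twist": [0,0,0],"gripper": -1}
    - {"linear": [0,0,0.52],"twist": [0,0,0],"gripper": -1}
    - {"linear": [0,0,0.52],"twist": [0,0,0],"gripper": -1}
    - {"linear": [0,0,0.52],"twist": [0,0,0],"gripper": -1}
  force: 70

```text
clock: 14.62
position: [0.5114, -0.1456, 0.0662]
orientation: [0.707, 0.707, 0.0, 0.001]
wrist_force: [-1.1, 0.9, 8.0]
gripper_width: 0.147
gripper_force: 68.5
```

Emit:
drive_tool:
  motion:
    - {"linear": [0,0,-0.05],"twist": [0,0,0],"gripper": -1}
    - {"linear": [0,0,-0.15],"twist": [0,0,0],"gripper": -1}
    - {"linear": [0,0,-0.3],"twist": [0,0,0],"gripper": -1}
    - {"linear": [0,0,-0.5],"twist": [0,0,0],"gripper": -1}
    - {"linear": [0,0,-0.7],"twist": [0,0,0],"gripper": -1}
    - {"linear": [0,0,-0.77],"twist": [0,0,0],"gripper": -1}
    - {"linear": [0,0,-0.77],"twist": [0,0,0],"gripper": -1}
    - {"linear": [0,0,-0.77],"twist": [0,0,0],"gripper": -1}

```text
clock: 15.62
position: [0.5108, -0.1455, 0.1418]
orientation: [0.707, 0.707, -0.0, -0.0]
wrist_force: [0.1, -0.2, -2.7]
gripper_width: 0.15
gripper_force: 68.3
```

```bash
cat > m.py <<'E'
from h import *
import sys
s=observe();print(s["position"],s["orientation"],s["wrist_force"],s["clock"],s["gripper_width"])
for n in ["wrist","scene","top"]:
    p=imaging.grab_frame(n)
    if len(sys.argv)>1 and n=="scene": save(p,sys.argv[1],(140,130,440,330),2.5)
    for q in ["film_red_centre","kink","caddy","grip_left","grip_right","hook_seat"]:
        for d in imaging.tip_of(p,q)[:2]: print(n,q,round(d["conf"],2),np.round(d["centre"],4))
E
python3 m.py
```

```text
[ 0.51077169 -0.14546066  0.14181225] [ 7.07163093e-01  7.07050338e-01 -2.58620890e-04 -3.35653316e-04] [ 0.09386506 -0.22065942 -2.66718458] 15.625 0.14998714609741715
wrist film_red_centre 0.67 [ 0.4657 -0.1858  0.1091]
wrist film_red_centre 0.66 [ 0.5318 -0.0169  0.0246]
wrist kink 0.67 [ 0.5114 -0.1904  0.1713]
wrist caddy 0.72 [ 0.5106 -0.1868  0.0703]
scene film_red_centre 0.57 [ 0.5351 -0.0197  0.0244]
scene film_red_centre 0.54 [ 0.3869 -0.0276  0.0252]
scene kink 0.63 [ 0.5107 -0.1895  0.173 ]
scene caddy 0.86 [ 0.5147 -0.1872  0.0726]
scene caddy 0.5 [0.4363 0.0937 0.024 ]
scene grip_left 0.59 [ 0.514  -0.1449  0.1625]
scene grip_left 0.3 [ 0.4676 -0.1911  0.083 ]
scene grip_right 0.58 [ 0.5108 -0.2237  0.1581]
scene hook_seat 0.77 [0.5863 0.126  0.1496]
scene hook_seat 0.55 [ 0.4737 -0.1872  0.0748]
top film_red_centre 0.64 [ 0.5322 -0.0145  0.0266]
top hook_seat 0.94 [0.5816 0.1274 0.1448]
```

Emit:
drive_tool:
  motion:
    - {"linear": [0.05,-0.02,0],"twist": [0,0,0],"gripper": -1}
    - {"linear": [0.15,-0.05,0],"twist": [0,0,0],"gripper": -1}
    - {"linear": [0.3,-0.1,0],"twist": [0,0,0],"gripper": -1}
    - {"linear": [0.5,-0.1,0],"twist": [0,0,0],"gripper": -1}
    - {"linear": [0.75,-0.1,0],"twist": [0,0,0],"gripper": -1}
    - {"linear": [1,-0.1,0],"twist": [0,0,0],"gripper": -1}

```text
clock: 17.42
position: [0.5006, -0.0437, 0.1424]
orientation: [0.707, 0.707, 0.0, -0.0]
wrist_force: [0.3, 0.2, -3.4]
gripper_width: 0.152
gripper_force: 68.3
```

Emit:
drive_tool:
  motion:
    - {"linear": [0.25,0,0],"twist": [0,0,0],"gripper": -1}
    - {"linear": [0.5,0,0],"twist": [0,0,0],"gripper": -1}
    - {"linear": [0.75,0,0],"twist": [0,0,0],"gripper": -1}
    - {"linear": [1,0,0],"twist": [0,0,0],"gripper": -1}

```text
clock: 17.92
position: [0.5004, 0.0562, 0.1424]
orientation: [0.707, 0.707, 0.0, -0.0]
wrist_force: [-0.3, 0.2, -2.6]
gripper_width: 0.149
gripper_force: 68.3
```

Emit:
drive_tool:
  motion:
    - {"linear": [0.25,0,0],"twist": [0,0,0],"gripper": -1}
    - {"linear": [0.45,0,0],"twist": [0,0,0],"gripper": -1}
    - {"linear": [0.65,0,0],"twist": [0,0,0],"gripper": -1}
    - {"linear": [0.82,0,0],"twist": [0,0,0],"gripper": -1}
    - {"linear": [0.95,0,0],"twist": [0,0,0],"gripper": -1}
    - {"linear": [1,0,0],"twist": [0,0,0],"gripper": -1}
    - {"linear": [1,0,0],"twist": [0,0,0],"gripper": -1}
    - {"linear": [1,0,0],"twist": [0,0,0],"gripper": -1}

```text
clock: 18.92
position: [0.5012, 0.1538, 0.1423]
orientation: [0.707, 0.707, -0.0, 0.0]
wrist_force: [0.6, -0.5, -2.5]
gripper_width: 0.15
gripper_force: 68.3
```

```bash
python3 m.py s5.png
```

```text
[0.50116094 0.15380529 0.14232576] [ 7.07474518e-01  7.06738826e-01 -1.14854471e-04  1.60411174e-04] [ 0.59078577 -0.45166704 -2.46531667] 18.925 0.14955599227639177
wrist film_red_centre 0.89 [0.458  0.1176 0.1091]
wrist film_red_centre 0.37 [ 0.386  -0.0232  0.0251]
wrist kink 0.86 [0.5034 0.1059 0.1744]
wrist caddy 0.56 [0.502  0.1105 0.0716]
wrist grip_left 0.25 [6.806e-01 1.204e-01 1.000e-04]
wrist hook_seat 0.93 [0.5909 0.1261 0.1537]
scene film_red_centre 0.75 [0.4586 0.11   0.104 ]
scene film_red_centre 0.63 [ 0.3874 -0.0238  0.0222]
scene kink 0.83 [0.5003 0.1104 0.1734]
scene kink 0.74 [0.4619 0.1109 0.105 ]
scene caddy 0.84 [0.5017 0.1145 0.0734]
scene grip_left 0.82 [0.5064 0.157  0.1619]
scene grip_right 0.62 [0.5032 0.0821 0.1572]
scene hook_seat 0.64 [0.5864 0.1234 0.1489]
top film_red_centre 0.52 [ 0.3864 -0.0261  0.0255]
top film_red_centre 0.48 [ 0.5309 -0.0177  0.0252]
top kink 0.96 [0.4994 0.115  0.1707]
top caddy 0.65 [0.4994 0.1143 0.0715]
top grip_left 0.6 [0.5027 0.1542 0.16  ]
top grip_right 0.82 [0.5051 0.0743 0.161 ]
top grip_right 0.27 [0.4616 0.11   0.1045]
top hook_seat 0.68 [0.5796 0.1257 0.1433]
```

View pics/s5.png

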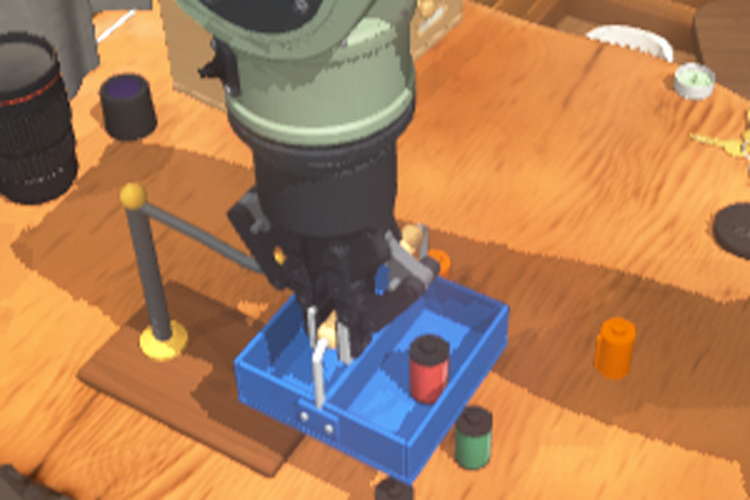

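The scene crop shows the caddy level in the gripper, the film upright in the bin at (430,370), and the hook tip just ahead of the handle at (278,257). Next I correct y by 12 mm, then go along the hook.

Emit:
drive_tool:
  motion:
    - {"linear": [0.06,0,0],"twist": [0,0,0],"gripper": -1}
    - {"linear": [0.125,0,0],"twist": [0,0,0],"gripper": -1}
    - {"linear": [0.125,0.1,0],"twist": [0,0,0],"gripper": -1}
    - {"linear": [0.125,0.2,0],"twist": [0,0,0],"gripper": -1}
    - {"linear": [0.125,0.3,0],"twist": [0,0,0],"gripper": -1}
    - {"linear": [0.125,0.4,0],"twist": [0,0,0],"gripper": -1}
    - {"linear": [0.125,0.5,0],"twist": [0,0,0],"gripper": -1}
    - {"linear": [0.125,0.5,0],"twist": [0,0,0],"gripper": -1}

```text
clock: 20.98
position: [0.5516, 0.1668, 0.1421]
orientation: [0.707, 0.707, -0.0, 0.0]
wrist_force: [-0.6, 0.4, -2.6]
gripper_width: 0.147
gripper_force: 68.3
```

Emit:
drive_tool:
  motion:
    - {"linear": [0,0.1,0],"twist": [0,0,0],"gripper": -1}
    - {"linear": [0,0.2,0],"twist": [0,0,0],"gripper": -1}
    - {"linear": [0,0.3,0],"twist": [0,0,0],"gripper": -1}
    - {"linear": [0,0.34,0],"twist": [0,0,0],"gripper": -1}
    - {"linear": [0,0.34,0],"twist": [0,0,0],"gripper": -1}
    - {"linear": [0,0.34,0],"twist": [0,0,0],"gripper": -1}

```text
clock: 21.72
position: [0.5848, 0.167, 0.1423]
orientation: [0.707, 0.707, -0.0, -0.0]
wrist_force: [0.3, -0.0, -2.7]
gripper_width: 0.149
gripper_force: 68.4
```

```bash
sed -i 's/if len(sys.argv)>1 and n=="scene".*/if len(sys.argv)>1: save(p,n+sys.argv[1])/' m.py; python3 m.py 6.png
python3 -c "
import cv2,numpy as np
w=cv2.imread('pics/wrist6.png');t=cv2.imread('pics/top6.png')
cv2.imwrite('pics/c6.png',np.hstack([cv2.resize(w[140:400,180:500],(400,325)),cv2.resize(t[100:260,180:340],(325,325))]))"
```

```text
[0.5848383  0.16698745 0.14230983] [ 7.07125137e-01  7.07088413e-01 -1.21890163e-04 -4.58191539e-05] [ 0.29785234 -0.00893874 -2.69247423] 21.725 0.1492781091735946
wrist film_red_centre 0.96 [0.5425 0.1269 0.1097]
wrist kink 0.75 [0.5874 0.1221 0.1773]
wrist caddy 0.63 [0.5843 0.1245 0.0679]
wrist grip_left 0.6 [0.5853 0.167  0.1608]
wrist grip_right 0.56 [0.5818 0.1702 0.1602]
wrist grip_right 0.24 [0.6282 0.1278 0.0811]
wrist hook_seat 0.79 [0.5854 0.1259 0.1466]
scene film_red_centre 0.91 [0.5434 0.1223 0.1069]
scene film_red_centre 0.77 [ 0.5346 -0.0166  0.0288]
scene kink 0.81 [0.5845 0.1219 0.1742]
scene kink 0.5 [0.544  0.1273 0.0854]
scene caddy 0.85 [0.5879 0.1259 0.0759]
scene caddy 0.43 [0.5429 0.1285 0.0832]
scene grip_left 0.73 [0.5876 0.1686 0.1607]
scene grip_right 0.59 [0.5824 0.0896 0.1582]
scene hook_seat 0.69 [0.5853 0.125  0.1469]
scene hook_seat 0.4 [ 0.6779  0.1266 -0.0054]
top film_red_centre 0.66 [ 0.385  -0.0252  0.0251]
top film_red_centre 0.41 [ 0.5303 -0.0193  0.0271]
top kink 0.68 [0.5851 0.1263 0.1709]
top kink 0.34 [ 6.819e-01  1.272e-01 -1.000e-04]
top caddy 0.7 [0.5818 0.1261 0.0744]
top grip_left 0.69 [0.588  0.1648 0.1602]
top grip_right 0.81 [0.5848 0.0848 0.1616]
top grip_right 0.46 [0.547  0.124  0.1097]
top hook_seat 0.6 [0.5831 0.1283 0.145 ]
top hook_seat 0.43 [0.4525 0.1688 0.0262]
```

View pics/c6.png

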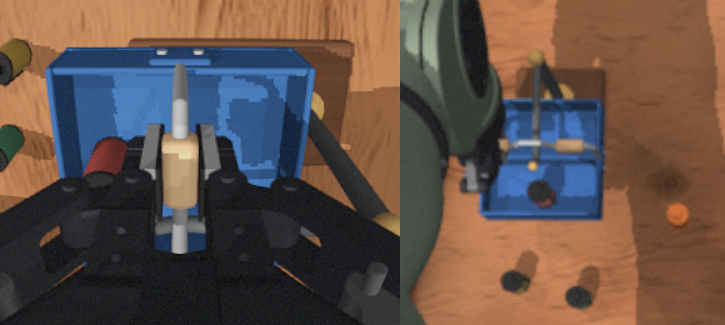

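The crop shows the kink over the hook just behind the brass tip at (534,165), with the film still in the bin. I lower in small steps and watch the force.

Emit:
drive_tool:
  motion:
    - {"linear": [0,0,0.05],"twist": [0,0,0],"gripper": -1}
    - {"linear": [0,0,0.1],"twist": [0,0,0],"gripper": -1}
    - {"linear": [0,0,0.15],"twist": [0,0,0],"gripper": -1}
    - {"linear": [0,0,0.2],"twist": [0,0,0],"gripper": -1}
    - {"linear": [0,0,0.2],"twist": [0,0,0],"gripper": -1}
    - {"linear": [0,0,0.2],"twist": [0,0,0],"gripper": -1}

```text
clock: 23.52
position: [0.5851, 0.167, 0.1224]
orientation: [0.707, 0.707, 0.0, 0.0]
wrist_force: [0.4, -0.6, -3.1]
gripper_width: 0.154
gripper_force: 68.3
```

Emit:
drive_tool:
  motion:
    - {"linear": [0,0,0.01],"twist": [0,0,0],"gripper": -1}
    - {"linear": [0,0,0.02],"twist": [0,0,0],"gripper": -1}
    - {"linear": [0,0,0.02],"twist": [0,0,0],"gripper": -1}

```text
clock: 23.9
position: [0.585, 0.1669, 0.1202]
orientation: [0.707, 0.707, -0.0, 0.0]
wrist_force: [-0.0, 0.0, -2.2]
gripper_width: 0.148
gripper_force: 68.3
```

Emit:
drive_tool:
  motion:
    - {"linear": [0,0,0.01],"twist": [0,0,0],"gripper": -1}
    - {"linear": [0,0,0.01],"twist": [0,0,0],"gripper": -1}
    - {"linear": [0,0,0.01],"twist": [0,0,0],"gripper": -1}

```text
clock: 24.28
position: [0.585, 0.167, 0.1193]
orientation: [0.707, 0.707, -0.0, 0.0]
wrist_force: [-0.1, 1.1, -3.0]
gripper_width: 0.146
gripper_force: 68.3
```

Emit:
drive_tool:
  motion:
    - {"linear": [0,0,0.01],"twist": [0,0,0],"gripper": -1}
    - {"linear": [0,0,0.01],"twist": [0,0,0],"gripper": -1}
    - {"linear": [0,0,0.01],"twist": [0,0,0],"gripper": -1}

```text
clock: 24.65
position: [0.585, 0.167, 0.1183]
orientation: [0.707, 0.707, -0.0, 0.0]
wrist_force: [0.4, 0.8, -1.4]
gripper_width: 0.146
gripper_force: 68.4
```

Emit:
drive_tool:
  motion:
    - {"linear": [0,0,0.01],"twist": [0,0,0],"gripper": -1}
    - {"linear": [0,0,0.01],"twist": [0,0,0],"gripper": -1}
    - {"linear": [0,0,0.01],"twist": [0,0,0],"gripper": -1}

```text
clock: 25.02
position: [0.5852, 0.1669, 0.1175]
orientation: [0.707, 0.707, 0.0, 0.0]
wrist_force: [-0.0, -0.7, 3.9]
gripper_width: 0.148
gripper_force: 69.3
```

Emit:
drive_tool:
  motion:
    - {"linear": [0,0,-0.005],"twist": [0,0,0],"gripper": -0.75}
    - {"linear": [0,0,-0.005],"twist": [0,0,0],"gripper": -0.65}
    - {"linear": [0,0,-0.005],"twist": [0,0,0],"gripper": -0.5}
    - {"linear": [0,0,-0.005],"twist": [0,0,0],"gripper": -0.3}
    - {"linear": [0,0,-0.005],"twist": [0,0,0],"gripper": 0}
    - {"linear": [0,0,-0.005],"twist": [0,0,0],"gripper": 0}
    - {"linear": [0,0,-0.005],"twist": [0,0,0],"gripper": 0}
    - {"linear": [0,0,-0.005],"twist": [0,0,0],"gripper": 0}
  force: 30

```text
clock: 26.02
position: [0.5851, 0.1669, 0.1178]
orientation: [0.707, 0.707, -0.0, 0.0]
wrist_force: [-0.6, 0.0, 0.9]
gripper_width: 0.497
gripper_force: 0.0
```

```bash
python3 m.py 7.png|grep -v top; python3 -c "
import cv2,numpy as np
w=cv2.imread('pics/wrist7.png');t=cv2.imread('pics/scene7.png')
cv2.imwrite('pics/c7.png',np.hstack([cv2.resize(w[140:400,180:500],(400,325)),cv2.resize(t[160:360,120:320],(325,325))]))"
```

```text
[0.58507535 0.16694677 0.11778746] [ 7.07168956e-01  7.07044600e-01 -2.82237118e-05  1.75729259e-05] [-0.61987764  0.02235144  0.94260794] 26.025 0.49667845118179804
wrist film_red_centre 0.88 [0.5418 0.128  0.083 ]
wrist kink 0.56 [0.5862 0.1238 0.1493]
wrist caddy 0.64 [0.5908 0.1277 0.0483]
wrist caddy 0.23 [0.5453 0.1294 0.0833]
wrist grip_left 0.77 [0.5857 0.1694 0.1351]
wrist grip_left 0.32 [0.4366 0.0941 0.0229]
wrist hook_seat 0.67 [0.5846 0.1206 0.1491]
scene film_red_centre 0.85 [0.5481 0.121  0.0812]
scene film_red_centre 0.81 [ 0.3866 -0.0259  0.0234]
scene kink 0.63 [0.5866 0.1216 0.1495]
scene kink 0.36 [ 6.809e-01  1.273e-01 -3.000e-04]
scene caddy 0.62 [0.5926 0.1251 0.0504]
scene caddy 0.37 [0.4375 0.0921 0.0234]
scene grip_left 0.68 [0.5884 0.1667 0.1372]
scene grip_right 0.58 [0.5862 0.0895 0.1368]
```

View pics/c7.png

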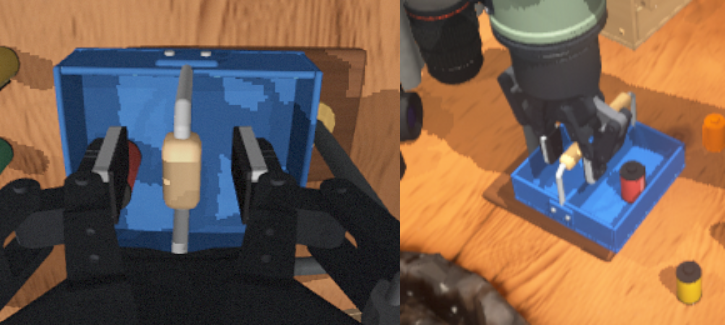

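The caddy hangs free between the open fingers, with the film upright in it. I retreat straight up.

Emit:
drive_tool:
  motion:
    - {"linear": [0,0,-0.1],"twist": [0,0,0],"gripper": 0}
    - {"linear": [0,0,-0.3],"twist": [0,0,0],"gripper": 0}
    - {"linear": [0,0,-0.6],"twist": [0,0,0],"gripper": 0}
    - {"linear": [0,0,-1],"twist": [0,0,0],"gripper": 0}

```text
clock: 27.58
position: [0.5848, 0.1669, 0.2191]
orientation: [0.707, 0.707, -0.0, -0.0]
wrist_force: [-0.1, 1.2, 0.2]
gripper_width: 0.499
gripper_force: 0.0
```

Emit:
drive_tool:
  motion:
    - {"linear": [0,-0.3,-0.4],"twist": [0,0,0],"gripper": 0}
    - {"linear": [0,-0.6,-0.5],"twist": [0,0,0],"gripper": 0}
    - {"linear": [0,-1,-0.5],"twist": [0,0,0],"gripper": 0}
    - {"linear": [0,-1,-0.5],"twist": [0,0,0],"gripper": 0}
    - {"linear": [0,-1,-0.5],"twist": [0,0,0],"gripper": 0}
    - {"linear": [0,-1,-0.5],"twist": [0,0,0],"gripper": 0}
    - {"linear": [0,-1,-0.5],"twist": [0,0,0],"gripper": 0}
    - {"linear": [0,-1,-0.5],"twist": [0,0,0],"gripper": 0}
    - {"linear": [0,-1,-0.5],"twist": [0,0,0],"gripper": 0}
    - {"linear": [0,-1,-0.5],"twist": [0,0,0],"gripper": 0}
    - {"linear": [0,-1,-0.5],"twist": [0,0,0],"gripper": 0}
    - {"linear": [0,-1,-0.5],"twist": [0,0,0],"gripper": 0}

```text
clock: 29.08
position: [0.485, 0.167, 0.2678]
orientation: [0.707, 0.707, -0.0, 0.0]
wrist_force: [0.1, -0.2, 0.1]
gripper_width: 0.505
gripper_force: 0.0
```

Emit:
drive_tool:
  motion:
    - {"linear": [0,0,0],"twist": [0,0,0],"gripper": 0}
    - {"linear": [0,0,0],"twist": [0,0,0],"gripper": 0}
    - {"linear": [0,0,0],"twist": [0,0,0],"gripper": 0}
    - {"linear": [0,0,0],"twist": [0,0,0],"gripper": 0}
    - {"linear": [0,0,0],"twist": [0,0,0],"gripper": 0}
    - {"linear": [0,0,0],"twist": [0,0,0],"gripper": 0}
    - {"linear": [0,0,0],"twist": [0,0,0],"gripper": 0}
    - {"linear": [0,0,0],"twist": [0,0,0],"gripper": 0}
    - {"linear": [0,0,0],"twist": [0,0,0],"gripper": 0}
    - {"linear": [0,0,0],"twist": [0,0,0],"gripper": 0}
    - {"linear": [0,0,0],"twist": [0,0,0],"gripper": 0}
    - {"linear": [0,0,0],"twist": [0,0,0],"gripper": 0}

```text
clock: 30.58
position: [0.4851, 0.167, 0.2678]
orientation: [0.707, 0.707, -0.0, 0.0]
wrist_force: [0.1, 0.3, 0.0]
gripper_width: 0.505
gripper_force: 0.0
```

```bash
python3 m.py 8.png; python3 -c "
from h import *
for i in range(3):
    p=imaging.grab_frame('scene'); print(p['xyz'][0], [np.round(d['centre'],4) for d in imaging.tip_of(p,'caddy')[:1]])
t=cv2.imread('pics/scene8.png')
cv2.imwrite('pics/c8.png',cv2.resize(t[160:360,120:360],(720,600)))"
```

```text
[0.48505207 0.16698424 0.2678009 ] [ 7.07150267e-01  7.07063290e-01 -5.40617453e-05  2.27192692e-05] [0.14725466 0.2606898  0.04409583] 30.575 0.5047735109962123
wrist film_red_centre 0.76 [ 0.5324 -0.0177  0.0256]
wrist film_red_centre 0.64 [0.5477 0.1265 0.082 ]
wrist kink 0.4 [0.453  0.1655 0.0227]
wrist caddy 0.65 [0.5887 0.1258 0.0469]
wrist grip_left 0.81 [0.5852 0.1675 0.1323]
wrist grip_right 0.79 [0.5855 0.0859 0.1408]
wrist hook_seat 0.86 [0.5854 0.1279 0.1517]
scene film_red_centre 0.69 [0.546  0.1218 0.0792]
scene kink 0.8 [0.5866 0.1221 0.1491]
scene caddy 0.67 [0.5915 0.1263 0.0506]
scene grip_left 0.86 [0.5881 0.1659 0.1364]
scene grip_left 0.35 [0.5921 0.1261 0.0474]
scene grip_right 0.85 [0.5852 0.0903 0.136 ]
scene hook_seat 0.84 [0.5844 0.1253 0.1475]
scene hook_seat 0.52 [0.5845 0.1242 0.1497]
top film_red_centre 0.66 [ 0.3846 -0.0255  0.0255]
top film_red_centre 0.62 [ 0.5305 -0.0188  0.0239]
top kink 0.92 [0.5837 0.1251 0.1472]
top caddy 0.8 [0.588  0.1249 0.0487]
top grip_left 0.78 [0.5878 0.1671 0.1353]
top grip_right 0.8 [0.5854 0.0845 0.1356]
top hook_seat 0.95 [0.5828 0.1307 0.1448]
0.2148288570566109 [array([0.5905, 0.1265, 0.0512])]
0.2148288570566109 [array([0.5912, 0.1241, 0.0517])]
0.2148288570566109 [array([0.589 , 0.1266, 0.0527])]
```

View pics/c8.png

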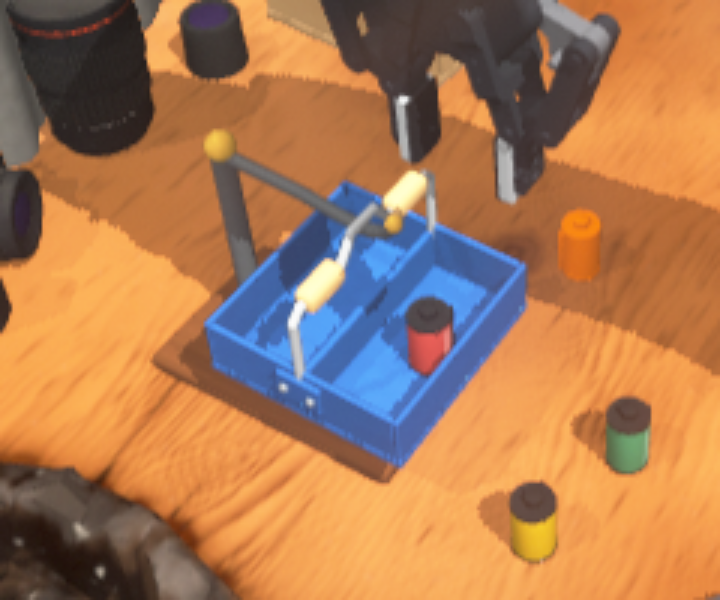

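The caddy hangs still on the hook by its kink (365,220). The film is upright in the bin (430,335), green and yellow have not moved, and the gripper is clear.

```bash
python3 -c "
from bench import job;print(job.finish_job())"
```

```text
the job is handed in; nothing more can be done
None
```

The job is handed in: in the last check the caddy hung at rest by its kink on the hook, with the red film upright in its bin, the other films where they were, and the gripper clear; about 31 s were used.

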